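# Lock the banding wheel: line the slotted disc up with its lock bar and push the bar home

### The job

Lock the potter's banding wheel so that the bowl on it can be decorated: with your fingertips push the wheel round until one of the two slots in its dark steel disc lines up with the locking bar, then push the bar's red tab until the bar is fully home in the slot. Leave the bowl standing in the middle of the wheel, do not disturb the vase, the glaze jar or the wooden rib, pick nothing up, and finish clear of everything.

Things in the scene. Friction and masses are not known exactly. Their poses are not given: they have to be found in the camera images.
- turntable: Green foot of the banding wheel, bolted to the bench; origin on the bench under the wheel's axis, z up, +y from the axis out along the locking bar (the bar is pushed home along -y). A round 200 mm plate with an arm 56 mm wide out to 230 mm; on it, 162 to 222 mm out, a block 44 mm wide carries the bar in two steel guide straps, their tops 69 mm above the bench.
- wheel_centre (a point): On the wheel's axis at the top of the aluminium head (224 mm across), 72 mm above the bench; axes as the foot's. Under the head a dark steel disc, 290 mm across, 50 to 58 mm above the bench, turns with it. The wheel turns either way about the vertical without end; the greased bearing takes about 0.22 N m (2 to 3 N at a pin) and the wheel stays where it is left.
- slot_a (a point): Middle of the mouth of one slot, at the disc's rim 145 mm from the axis and 54 mm above the bench. The slot runs radially inwards 30 mm, is 20 mm wide, and its mouth is flared to 32 mm. Either slot will do.
- slot_b (a point): Middle of the mouth of the other slot, like the first and opposite to it.
- pin_a (a point): Centre of the top of one of two brass bat pins on the wheel head, 12 mm thick, standing 15 mm above the head (top 87 mm above the bench), 95 mm from the axis. The pins are opposite each other, a quarter turn from the slots; pin_a is a quarter turn clockwise, seen from above, of slot_a. Pushing a pin sideways turns the wheel.
- pin_b (a point): Top of the other bat pin, a quarter turn clockwise of slot_b.
- lock_line (a point): Fixed point in the line of the bar at the disc's rim, 145 mm from the axis on the foot's +y side, 54 mm above the bench: the mouth of a slot must come here.
- bar (a joint): How far the bar is pushed towards the axis, m: near 0 withdrawn (nose 7 mm clear of the disc), 0.034 at its stop, fully home. Bright steel, 16 mm wide, 10 mm thick, round nose. It meets the disc unless a slot is in front; the nose draws a slot up to about 8 mm off into line. It slides with about 2 N, somewhat more while centring the wheel, and stays where left.
- bar_tab (a point): Centre of the outer face (the face away from the wheel) of the red upright tab on the bar's outer end, 77 mm above the bench. The tab is 34 mm wide, 6 mm thick and reaches up to 95 mm above the bench; with the bar withdrawn this face is 266 mm from the axis. Moves with the bar.
- bowl_mid (a point): Middle of the loose blue bowl (112 mm across, 42 mm high) that stands on the wheel head; this point is half-way up, z is its upright axis. Leave it there.
- vase_mid (a point): Middle of a small loose white raku vase, 68 mm across and 80 mm high, on the bench. Leave alone.
- jar_mid (a point): Middle of a loose amber glaze jar with a blue lid, 60 mm across and 75 mm high, on the bench. Leave alone.
- rib_mid (a point): Middle of a loose wooden rib, 114 by 44 by 8 mm, lying on the bench. Leave alone.
Not all that is in view belongs to the job. There is more than one size of the part that bears jar_mid; the job needs the smaller.

How it is judged (in metres and radians):
On the way:
1. a slot stands in line with the bar while the bar is still withdrawn (horizontal distance between any of slot_a, slot_b and lock_line below 0.018 m and value of joint bar below 0.012 m), for 0.2 s.
At the end, for the whole second after the job is handed in: The bar is within 4 mm of its stop with a slot within 6 mm of the bar's line; the bowl stands upright within 30 mm of the wheel's axis; vase, jar and rib are upright or flat within 20 mm of where they were (value of joint bar above 0.03 m and horizontal distance between any of slot_a, slot_b and lock_line below 0.006 m and not (horizontal distance between bowl_mid and wheel_centre above 0.03 m or angle between bowl_mid's own z axis and vertical above 0.2 rad or z of bowl_mid in the frame of wheel_centre above 0.035 m) and not (distance of vase_mid from where it was at the start of the episode above 0.02 m or angle between vase_mid's own z axis and vertical above 0.25 rad) and not (distance of jar_mid from where it was at the start of the episode above 0.02 m or angle between jar_mid's own z axis and vertical above 0.25 rad) and not (distance of rib_mid from where it was at the start of the episode above 0.02 m or angle between rib_mid's own z axis and vertical above 0.25 rad)); the robot touches nothing.
It fails at once if the bowl is lifted, tipped or pushed more than 30 mm off the wheel's axis (horizontal distance between bowl_mid and wheel_centre above 0.03 m or angle between bowl_mid's own z axis and vertical above 0.2 rad or z of bowl_mid in the frame of wheel_centre above 0.035 m).
It fails at once if the vase is moved by more than 20 mm, lifted or tipped (distance of vase_mid from where it was at the start of the episode above 0.02 m or angle between vase_mid's own z axis and vertical above 0.25 rad).
It fails at once if the jar is moved by more than 20 mm, lifted or tipped (distance of jar_mid from where it was at the start of the episode above 0.02 m or angle between jar_mid's own z axis and vertical above 0.25 rad).
It fails at once if the rib is moved by more than 20 mm, lifted or tipped (distance of rib_mid from where it was at the start of the episode above 0.02 m or angle between rib_mid's own z axis and vertical above 0.25 rad).
It also fails if it takes over 54 s, if anything falls off the work surface, if the arm or the gripper's body presses on something with over 40 N, if the wrist force passes 120 N, or if a joint passes its speed limit or range.

### The arm

A 6-joint arm with a two-finger parallel gripper is mounted at the origin on the work surface. World frame = base frame: x ahead of the robot, y to its left, z up, the work surface at z = 0. Lengths are in mm, angles in degrees, forces in N, time in s.
With the tool pointing down it reaches from about 350 to 875 mm from the base axis. Payload 4.2 kg.
Tool frame: the origin (TCP) lies midway between the tips of the shut fingers; the grasp point (between the pads) lies manip.grip_point_offset behind it (manip.grip_point_offset is the distance from the TCP to the grasp point, in mm); z points along the fingers, y is the line along which they close (so a half turn about z gives the same grasp; the last joint's range is limited). The gripper opens to 87 mm and grips with 3 to 60 N. Pads are 19 mm wide; open, the fingers measure 117 mm over their backs; the gripper's body (75 mm by 190 mm) begins 51 mm behind the grasp point.
Start: joints at [-56.918, 22.042, 0.453, 0, -68.411, -14.817], TCP at [195.907, -593.481, 222.55] pointing down, gripper open.
Joint ranges: [-179.83, 179.83], [-69.29, 118.12], [-61.27, 80.66], [-181.25, 117.63], [-171.15, -9.14], [-177.46, 177.46]. Speed limits (degrees/s): [159.86, 159.86, 180, 180, 180, 180].

### API

Orientations are given as a 3x3 rotation matrix whose columns are the frame's x, y, z axes.
In Python, from workcell import manip, eyes, ticket gives the robot as it stands.
- The arm moves only by the shell command python3 -m crank 'ROWS' [OPENING]. ROWS is JSON, a list of rows, each a list of 4 numbers: the shift along the tool's x, y, z in mm, then the turn about the tool's z in rad. A call has 1 to 20 rows; each row shifts and turns the commanded pose from where the row before left it, along the tool's axes as they then stand; what a row does not reach is not made up. A row lasts 1/10 s, in which the tool goes at most 50 mm and 8.59 degrees, less where a joint would pass 70% of its speed; a pose out of reach is approached as far as the arm can. A call with a gripper value outside its range is refused whole. OPENING is the gripper command: -1 is fully open, 1 is shut, values between are in proportion, set as the call begins (- or left out, the last holds). The fingers move at their own pace and stop on an object; the grip force is fixed at half the most. Time passes only in rows, so rows that do not move let the fingers close. It gives the time, the measured TCP pose, the force, the opening and the grip force at its end, in the units of the state.
- manip.sense(): the state, without advancing time (a new reading comes with each control period).
- eyes.capture(name): name is "scene" or "top" or "wrist"; returns the picture (384x512x3 uint8, red, green, blue); there is no depth.
- eyes.calibration(name): a dict with "camera_matrix" (3x3 intrinsics, pixels), "k1" (the pictures are not rectified: a ray, as slopes to the right and down, at radius r is drawn at 1 + k1 r^2 times it, then the intrinsics apply), "rvec" (rotation vector, rad) and "tvec" (3), from world to camera coordinates, as OpenCV has them; the wrist camera has in their place "T_tool_cam" (4x4, takes a point from camera to tool coordinates, whose origin is the TCP and whose axes are the flange's). Camera axes: x right, y down, z forward; pixel columns grow to the right and rows downward; lengths in mm; the calibration is good to about 2 mm. A picture is of the moment at which its call begins: read the wrist's pose just before it. calibration takes no time and is no camera call.
- ticket.hand_in(): hands the job in; it is judged then, once.
The state is a dict: "time_s": time; "q": joint angles; "qvel": joint speeds; "tau": joint torques, N m; "eef_pos": TCP position; "eef_rot": TCP orientation; "contact_force": force on the tool from outside, world axes, zero at the start; "ft_torque": the same for the moment, N m; "grip_width": opening from 0.0 (shut) to 1.0 (fully open); "grasp_force": force on a finger pad.
Only numpy, scipy, OpenCV 4.12 (cv2) and the standard library are available. Lean on these libraries where they do the work, as an engineer would, in place of code of your own. Each camera call takes 0.05 s, during which the arm holds its last target. There are 200 camera calls.

## Working session

There is one attempt and no reset: what is moved stays moved. The work goes in short steps, Python scripts to look and compute and a shell command to move; the robot and the scene stay as the last step left them, time stands still between calls to the robot, and variables do not carry over. Pictures are saved under pics/ and viewed, at most 10 in all, crops included, and the job is handed in when it is done.

```bash
mkdir -p pics; python3 - <<'E'
from workcell import manip, eyes
import cv2,json
s=manip.sense();print(s['time_s'],s['eef_pos'],s['eef_rot'],s['grip_width'],manip.grip_point_offset)
for n in ['scene','top','wrist']:
    print(n,{k:(v.tolist() if hasattr(v,'tolist') else v) for k,v in eyes.calibration(n).items()})
for n in ['scene','top']:
    cv2.imwrite(f'pics/{n}0.png',eyes.capture(n)[...,::-1])
E
```

```text
0.0 [ 195.70928262 -592.93022224  221.47546245] [[-9.49687600e-01 -3.13197885e-01 -7.39326129e-04]
 [-3.13198751e-01  9.49685405e-01  2.04277707e-03]
 [ 6.23337770e-05  2.17155607e-03 -9.99997640e-01]] 0.9973448906566302 18.700000000000003
scene {'camera_matrix': [[464.5794506819349, 0.0, 260.6918134920094], [0.0, 464.5794506819349, 194.0711005021523], [0.0, 0.0, 1.0]], 'k1': 0.04804034909033388, 'rvec': [1.1146025809711433, 2.585504474729831, -0.7627566891825109], 'tvec': [427.15350852819495, -285.79004060816334, 1450.2117476552105]}
top {'camera_matrix': [[383.40439950372934, 0.0, 259.72873115280044], [0.0, 383.40439950372934, 189.11821046249358], [0.0, 0.0, 1.0]], 'k1': -0.012411303379698958, 'rvec': [2.1536223750848373, -2.177154400568623, 0.11012062431768874], 'tvec': [-18.742722687947733, 579.7583567913317, 858.7071837055605]}
wrist {'camera_matrix': [[343.50547252318256, 0.0, 253.31817099362098], [0.0, 343.50547252318256, 185.9174498297328], [0.0, 0.0, 1.0]], 'k1': -0.08743061899078512, 'T_tool_cam': [[-0.00022717878005899437, -0.9669058624938704, -0.2551333013637911, 70.1102068118202], [0.9999998749647916, -0.00010600146316609696, -0.0004887065499447106, 1.0941354683716709], [0.0004454887249337247, -0.25513338048690337, 0.9669057656778773, -162.0906500646774], [0.0, 0.0, 0.0, 1.0]]}
```

View pics/top0.png

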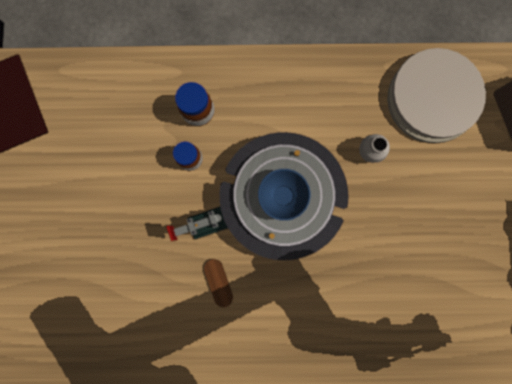

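View pics/scene0.png

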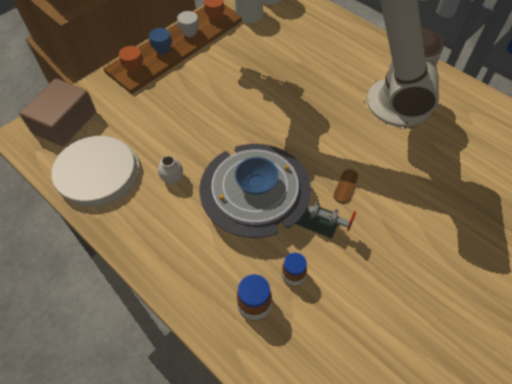

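The top picture shows the wheel at about (284,195), the red tab at (171,232), the slots at about (230,180) and (343,209), and the pins at (296,153) and (271,236). The vase is at (375,148) and the rib at (217,282). There are two jars, at (193,100) (large) and (186,155) (small). The small one is the job's jar, and I'll measure both to confirm.

```bash
cat > h.py <<'E'
import numpy as np,cv2
from workcell import manip,eyes
def cam(n):
    c=eyes.calibration(n);K=np.array(c['camera_matrix']);k=c['k1']
    if n=='wrist':
        s=manip.sense();T=np.array(c['T_tool_cam']);Rt=np.array(s['eef_rot']);R=Rt@T[:3,:3];o=np.array(s['eef_pos'])+Rt@T[:3,3]
    else:
        Rw=cv2.Rodrigues(np.array(c['rvec']))[0];R=Rw.T;o=-R@np.array(c['tvec'])
    return K,np.array([k,0,0,0.]),R,o
def onz(C,px,z):
    K,d,R,o=C
    u=cv2.undistortPoints(np.array(px,float).reshape(-1,1,2),K,d).reshape(-1,2)
    r=np.c_[u,np.ones(len(u))]@R.T
    return o+r*((z-o[2])/r[:,2])[:,None]
def pix(C,P):
    K,d,R,o=C
    return cv2.projectPoints(np.array(P,float).reshape(-1,1,3),cv2.Rodrigues(R.T)[0],-R.T@o,K,d)[0].reshape(-1,2)
def blobs(m,amin=6):
    n,l,st,ce=cv2.connectedComponentsWithStats(m.astype(np.uint8));return [(int(st[i,4]),ce[i].round(1).tolist(),i) for i in range(1,n) if st[i,4]>=amin],l
E
python3 - <<'E'
from h import *
im=cv2.imread('pics/top0.png');C=cam('top')
hsv=cv2.cvtColor(im,cv2.COLOR_BGR2HSV);H,S,V=[hsv[...,i].astype(int) for i in range(3)]
roi=np.zeros(H.shape,bool);roi[120:300,150:400]=1
red=((H<6)|(H>174))&(S>150)&(V>90)&roi
print('red',[(b[:2],onz(C,b[1],95)[0].round(1)) for b in blobs(red)[0]])
yy,xx=np.mgrid[:384,:512];ring=np.hypot(xx-284,yy-195)<50
brass=ring&(H>5)&(H<30)&(S>80)
print('brass',[(b[:2],onz(C,b[1],87)[0].round(1)) for b in blobs(brass,4)[0]])
dark=((V<75)&(S<90)|((S<60)&(V>60)))&(np.hypot(xx-284,yy-195)<72)
near=np.hypot(xx-284,yy-195)<72
# head: bright low-sat; fit circle on plane 72 using outer contour
head=near&(S<60)&(V>95)
c=max(cv2.findContours(head.astype(np.uint8),0,1)[0],key=cv2.contourArea)
p=onz(C,cv2.convexHull(c).reshape(-1,2),72)[:,:2]
(cx,cy),r=cv2.minEnclosingCircle(p.astype(np.float32));print('head',cx,cy,r)
# dark disc profile at r=135 about centre, z=58
blue=(H>105)&(H<130)&(S>150)&(V>60)
print('blue',[(b[:2],onz(C,b[1],75)[0].round(1), 2*np.sqrt(b[0]/np.pi)*(C[3][2]-75)/383) for b in blobs(blue,60)[0]])
for rad in (125,138):
  a=np.arange(0,360,2);P=np.c_[cx+rad*np.cos(np.radians(a)),cy+rad*np.sin(np.radians(a)),np.full(len(a),58)]
  q=pix(C,P).round().astype(int);v=S[q[:,1],q[:,0]]
  print(rad,[(int(x),int(y)) for x,y in zip(a,v) if y>75])
cv2.imwrite('pics/crop0.png',cv2.resize(im[80:310,150:400],None,fx=2.6,fy=2.6,interpolation=cv2.INTER_CUBIC)[:600])
E
```

```text
red [((74, [170.9, 232.8]), array([481.3, 164.8,  95. ]))]
brass [((33, [296.4, 152.5]), array([ 653.4, -106.5,   87. ])), ((34, [271.3, 235.5]), array([473.3, -49. ,  87. ]))]
head 563.4885864257812 -78.76991271972656 112.77381896972656
blue [((750, [191.2, 98.0]), array([784. , 127.7,  75. ]), np.float64(67.76263845590378)), ((403, [184.6, 153.2]), array([657.1, 141.3,  75. ]), np.float64(49.67206315712054))]
125 [(68, 90), (70, 117), (72, 118), (74, 120), (76, 100), (248, 111), (250, 118), (252, 116), (254, 120), (256, 117)]
138 [(70, 118), (72, 122), (74, 117), (76, 81), (248, 105), (250, 116), (252, 117), (254, 118), (256, 108)]
```

View pics/crop0.png

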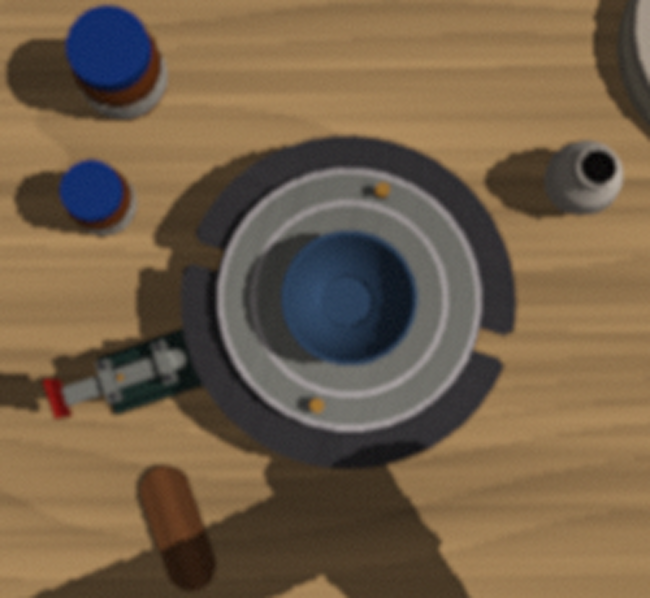

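The crop confirms the small jar at px (185,153) (lid about 50 mm) as the 60 mm jar; the larger one (lid 68 mm) is a decoy. The wheel axis is at about (563.4,-78.3), the slots at 72° and 252°, and the bar at about 108.7°. So the wheel needs about +36.5°, pushing the near pin at (473,-49) towards -y. The tool's y axis already lies along the bar.

```bash
python3 -m crank '[[-31,33.9,0,0],[-31,33.9,0,0],[-31,33.9,0,0],[-31,33.9,0,0],[-31,33.9,0,0],[-31,33.9,0,0],[-31,33.9,0,0],[-31,33.9,0,0],[-31,33.9,0,0],[-31,33.9,0,0],[-31,33.9,0,0],[-31,33.9,0,0],[-31,33.9,0,0],[-31,33.9,0,0],[0,0,0,0],[0,0,0,0]]' 1
python3 - <<'E'
from h import *
s=manip.sense();print(s['eef_pos'],s['eef_rot'],s['contact_force'])
C=cam('wrist');im=eyes.capture('wrist')[...,::-1];cv2.imwrite('pics/w1.png',im)
hsv=cv2.cvtColor(im,cv2.COLOR_BGR2HSV);H,S,V=[hsv[...,i].astype(int) for i in range(3)]
print('red',[(b[:2],onz(C,b[1],95)[0].round(1)) for b in blobs(((H<6)|(H>174))&(S>150)&(V>90),20)[0]])
print('brass',[(b[:2],onz(C,b[1],80)[0].round(1)) for b in blobs((H>8)&(H<25)&(S>150)&(V>90),10)[0]])
E
```

```text
time_s: 1.7
eef_pos: [459.0, -5.9, 221.9]
eef_rot: [[-0.949, -0.315, -0.002], [-0.315, 0.949, -0.0], [0.002, 0.0, -1.0]]
contact_force: [-0.3, -0.6, -0.0]
grip_width: 0.007
grasp_force: 0.0
[459.04074517  -5.91248    221.94912391] [[-9.48947748e-01 -3.15429121e-01 -1.62515722e-03]
 [-3.15429112e-01  9.48949105e-01 -2.68840955e-04]
 [ 1.62699176e-03  2.57505880e-04 -9.99998643e-01]] [-0.30223999 -0.63317705 -0.00646839]
red [((146, [412.9, 235.9]), array([463.2, 152.1,  95. ]))]
brass [((4036, [350.5, 99.6]), array([367.9,  53.8,  80. ])), ((156, [201.7, 174.4]), array([472.6, -49.8,  80. ])), ((208, [234.2, 262.0]), array([546.9,   4.6,  80. ])), ((304, [272.3, 262.9]), array([536.1,  40.3,  80. ])), ((4739, [233.9, 311.6]), array([601. ,  21.3,  80. ]))]
```

View pics/w1.png

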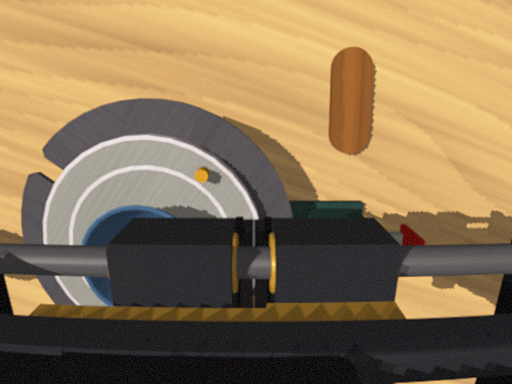

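The wrist view confirms the near pin at px (202,174), which is (472.6,-49.8). The fingers are clear of it and the rib is well away. Next I go down to z≈77 and sweep the pin round its arc, stopping just short.

```bash
python3 -m crank '[[0,0,45,0],[0,0,45,0],[0,0,40,0],[0,0,15,0],[0,0,0,0],[0,-10,0,0],[0,-8,0,0],[0,-6,0,0],[0,0,0,0]]' 1
python3 -m crank '[[2.6,-4,0,0],[2.6,-4,0,0],[2.3,-4.4,0,0],[2.3,-4.4,0,0],[1.8,-4.6,0,0],[1.8,-4.6,0,0],[1.3,-4.8,0,0],[1.3,-4.8,0,0],[0.8,-4.9,0,0],[0.8,-4.9,0,0],[0.3,-3,0,0],[0.2,-2,0,0],[0,0,0,0],[0,0,0,0]]' 1
cat > look.py <<'E'
from h import *
import sys
s=manip.sense();print(s['time_s'],s['eef_pos'],s['contact_force'])
C=cam('top');im=eyes.capture('top')[...,::-1].copy();cv2.imwrite(sys.argv[1],cv2.resize(im[110:300,140:370],None,fx=3,fy=3,interpolation=cv2.INTER_CUBIC))
hsv=cv2.cvtColor(im,cv2.COLOR_BGR2HSV);H,S,V=[hsv[...,i].astype(int) for i in range(3)]
for n,m,z in (('red',((H<6)|(H>174))&(S>150)&(V>90),95),('brass',(H>5)&(H<30)&(S>80),87)):
  yy,xx=np.mgrid[:384,:512]
  m=m&((np.hypot(xx-284,yy-195)<50) if n=='brass' else ((xx>150)&(xx<230)&(yy>190)&(yy<260)))
  for b in blobs(m,6)[0]:
    p=onz(C,b[1],z)[0];d=p[:2]-[563.4,-78.2];print(n,b[:2],p.round(1),'ang',np.degrees(np.arctan2(d[1],d[0])).round(1),'r',np.hypot(*d).round(1))
a=np.arange(0,360,1)
for rad in (122,128,135):
  q=pix(C,np.c_[563.4+rad*np.cos(np.radians(a)),-78.2+rad*np.sin(np.radians(a)),np.full(360,58)]).round().astype(int)
  print(rad,a[S[q[:,1],q[:,0]]>75])
E
python3 look.py pics/t2.png
```

```text
time_s: 2.65
eef_pos: [467.6, -30.4, 78.5]
eef_rot: [[-0.95, -0.312, 0.002], [-0.312, 0.95, 0.001], [-0.002, -0.0, -1.0]]
contact_force: [0.4, 0.2, -0.3]
grip_width: 0.007
grasp_force: 0.0
time_s: 4.05
eef_pos: [466.9, -83.2, 78.1]
eef_rot: [[-0.949, -0.314, 0.003], [-0.314, 0.949, -0.0], [-0.003, -0.001, -1.0]]
contact_force: [0.2, 0.3, 0.2]
grip_width: 0.006
grasp_force: 0.0
4.05 [466.90007461 -83.20665699  78.11782123] [0.24930023 0.25962535 0.16243348]
brass (32, [274.6, 151.7]) [655.7 -58.7  87. ] ang 11.9 r 94.4
brass (918, [298.5, 229.4]) [ 485.7 -107.5   87. ] ang -159.3 r 83.1
122 [100 101 102 105 106 169 170 171 172 173 174 175 176 177 178 179 180 181
 182 183 184 185 186 187 188 189 190 191 192 193 194 195 196 197 198 199
 200 201 202 203 204 205 206 207 208 209 210 211 212 213 214 217 218 219
 220 221 222 223 224 225 226 227 228 229 230 231 232 233 234 235 236 276
 277 278 279 280 281 282 283 284 285 286]
128 [101 102 104 175 176 177 178 179 180 181 182 183 184 185 186 187 188 189
 190 191 192 193 194 195 196 197 198 199 200 201 202 203 204 205 206 207
 208 209 210 211 212 213 214 215 216 217 218 219 220 221 222 223 224 225
 226 227 228 229 230 231 232 233 234 235 236 277 278 279 280 281 282 283
 284 285 286]
135 [ 98 101 104 171 172 173 174 175 176 177 178 179 180 181 182 183 184 185
 186 187 188 189 190 191 192 193 194 195 196 197 198 199 200 201 202 203
 204 205 206 207 208 209 210 211 212 213 214 215 216 217 218 219 220 221
 222 223 224 225 226 227 228 229 230 231 232 233 234 277 278 279 280 281
 282 283 284 285 286]
```

View pics/t2.png

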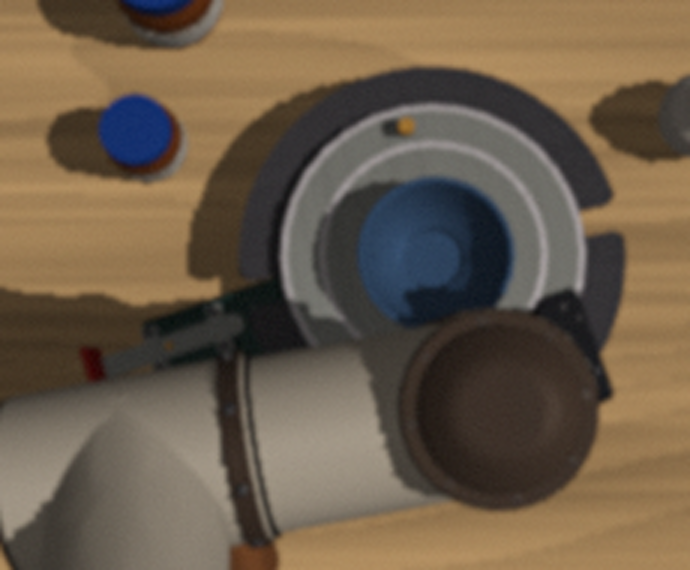

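The wheel turned about 29.6°, so the slots are at about 101.7° and 281.5° and about 7° remains. I'll cross-check the bar's direction in the saved pictures before the last nudge.

```bash
python3 - <<'E'
from h import *
c0=np.array([563.4,-78.2])
for n,roi in (('top',(150,230,190,260)),('scene',(330,370,200,240))):
  im=cv2.imread(f'pics/{n}0.png');C=cam(n);hsv=cv2.cvtColor(im,cv2.COLOR_BGR2HSV);H,S,V=[hsv[...,i].astype(int) for i in range(3)]
  m=np.zeros(H.shape,bool);m[roi[2]:roi[3],roi[0]:roi[1]]=1
  r=m&((H<6)|(H>174))&(S>120)&(V>70)
  ys,xs=np.nonzero(r);P=onz(C,np.c_[xs,ys],95)[:,:2]-c0
  # two ends across the bar, in the foot frame
  e=np.array([-.3206,.947]);f=np.array([.947,.3206]);o=P@e;t=P@f
  print(n,'px',len(P),'out',o.min().round(),o.max().round(),'across',t.min().round(1),t.max().round(1),'median',np.median(t[o>o.max()-6]).round(1))
  if n=='top':
    P=onz(C,[[216.2,217.7],[176.2,231.2]],59)[:,:2]-c0;print(P@e,P@f)
    g=m&(H>60)&(H<100)&(S>60)&(V<110);ys,xs=np.nonzero(g);P=onz(C,np.c_[xs,ys],58)[:,:2]-c0;o=P@e;t=P@f
    for lo in range(150,230,15):
      k=(o>=lo)&(o<lo+15)
      if k.sum():print('green',lo,t[k].min().round(1),t[k].max().round(1))
E
```

```text
top px 86 out 248.0 262.0 across -15.2 16.6 median 3.1
[158.75519178 252.2999791 ] [1.10678181 2.15078824]
green 150 -24.8 20.5
green 165 -25.9 19.4
green 180 -24.9 21.0
green 195 -24.7 21.2
green 210 -24.5 -19.0
scene px 13 out 260.0 262.0 across -9.8 24.1 median 8.1
```

The bar's direction of 108.7° is confirmed to within about 1°. I push the remaining 7° (11.5 mm at the pin), then back off, rise and look.

```bash
python3 -m crank '[[0.3,-4,0,0],[0.2,-4,0,0],[0,-2.5,0,0],[0,-1,0,0],[0,0,0,0],[0,0,0,0]]' 1
python3 -m crank '[[0,8,0,0],[0,12,0,0],[0,20,0,0],[0,0,0,0]]' 1
python3 look.py pics/t3.png | grep -E 'ang|^[0-9.]+ \[[0-9.]+ '; python3 - <<'E'
from h import *
a=np.arange(268,305);C=cam('top');im=cv2.cvtColor(np.ascontiguousarray(eyes.capture('top')),cv2.COLOR_RGB2HSV)
for r in (122,128,135):
  q=pix(C,np.c_[563.4+r*np.cos(np.radians(a)),-78.2+r*np.sin(np.radians(a)),np.full(len(a),58)]).round().astype(int);print(a[im[q[:,1],q[:,0],1]>75])
E
```

```text
time_s: 4.7
eef_pos: [468.5, -94.5, 77.4]
eef_rot: [[-0.95, -0.313, -0.0], [-0.313, 0.95, -0.0], [0.0, -0.0, -1.0]]
contact_force: [0.6, 1.3, 0.0]
grip_width: 0.006
grasp_force: 0.0
time_s: 5.1
eef_pos: [455.0, -54.6, 77.5]
eef_rot: [[-0.949, -0.316, -0.001], [-0.316, 0.949, 0.0], [0.001, 0.0, -1.0]]
contact_force: [-0.2, 0.4, -0.0]
grip_width: 0.007
grasp_force: 0.0
5.1 [454.9832724  -54.5861765   77.53819979] [-0.22777484  0.44740611 -0.04482687]
brass (36, [269.9, 153.0]) [652.9 -48.4  87. ] ang 18.4 r 94.4
brass (740, [282.9, 234.5]) [475.1 -73.9  87. ] ang 177.2 r 88.4
122 [107 108 109 110 147 148 149 150 151 152 154 155 156 157 158 159 160 161
128 [106 109 110 147 148 149 150 151 152 153 154 155 156 157 158 159 160 161
135 [106 107 108 109 110 111 148 149 150 151 152 153 154 155 156 157 158 160
[283 284 285 286 287 288 289 290 291 292 293]
[283 284 285 286 287 288 289 290 291 292]
[284 285 286 287 288 289 290 291 292]
```

The slot is at about 108.2° against the 108.7° target, roughly 1–2 mm off, well within the bar's capture. Now I rise, go round to outside the tab and come down.

```bash
python3 -m crank '[[0,0,-30,0],[0,0,-30,0],[-15.5,40.6,0,0],[-15.5,40.6,0,0],[-15.5,40.6,0,0],[-15.5,40.6,0,0],[-15.5,40.6,0,0],[-15.5,40.6,0,0],[0,0,0,0],[0,0,30,0],[0,0,28,0],[0,0,4,0],[0,0,0,0]]' 1
python3 look.py pics/t4.png | head -5|grep -v '\[1'
```

```text
time_s: 6.5
eef_pos: [467.9, 203.5, 75.1]
eef_rot: [[-0.95, -0.313, -0.001], [-0.313, 0.95, -0.002], [0.002, -0.001, -1.0]]
contact_force: [0.5, 0.3, 0.0]
grip_width: 0.004
grasp_force: 0.0
6.5 [467.92104395 203.46910757  75.14444933] [0.53838237 0.31095161 0.00088597]
brass (35, [269.9, 153.1]) [652.7 -48.4  87. ] ang 18.5 r 94.2
brass (32, [298.3, 235.2]) [ 473.3 -106.9   87. ] ang -162.4 r 94.6
```

View pics/t4.png

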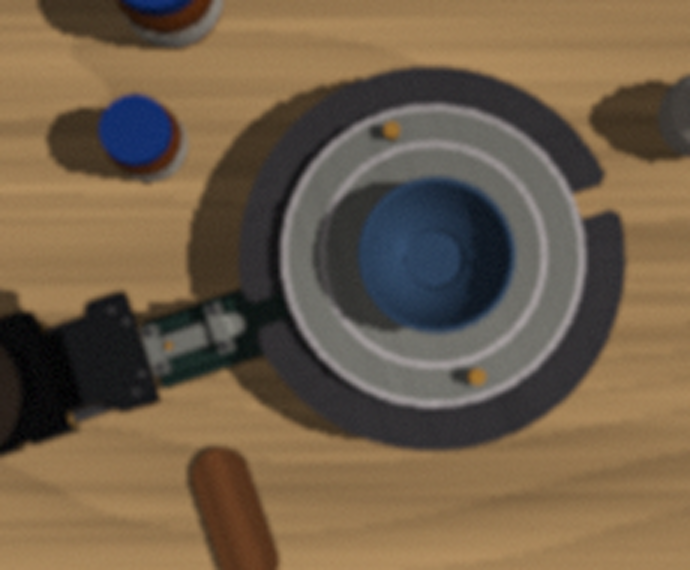

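The picture shows the slot in front of the bar nose at about px (265,310), and the fingers just outside the tab. Now I push along -tool y.

```bash
python3 -m crank '[[0,-8,0,0],[0,-6,0,0],[0,-5,0,0],[0,-5,0,0],[0,-5,0,0],[0,-5,0,0],[0,-5,0,0],[0,-5,0,0],[0,-4,0,0],[0,-3,0,0],[0,-2,0,0],[0,0,0,0]]' 1
python3 -m crank '[[0,-2,0,0],[0,-2,0,0],[0,0,0,0]]' 1
```

```text
time_s: 7.75
eef_pos: [484.6, 153.5, 75.5]
eef_rot: [[-0.95, -0.313, -0.0], [-0.313, 0.95, -0.0], [0.0, -0.0, -1.0]]
contact_force: [0.3, 0.9, 0.9]
grip_width: 0.002
grasp_force: 0.2
time_s: 8.05
eef_pos: [485.7, 149.9, 75.4]
eef_rot: [[-0.95, -0.313, -0.0], [-0.313, 0.95, -0.0], [0.001, -0.0, -1.0]]
contact_force: [-0.4, 1.4, 0.1]
grip_width: 0.005
grasp_force: 0.4
```

```bash
python3 -m crank '[[0,-1.5,0,0],[0,-1.5,0,0],[0,0,0,0]]' 1 | grep -E 'pos|contact'; python3 -m crank '[[0,-1.5,0,0],[0,-1.5,0,0],[0,0,0,0]]' 1| grep -E 'pos|contact'
```

```text
eef_pos: [486.2, 148.9, 75.5]
contact_force: [-4.5, 9.3, 0.9]
eef_pos: [486.3, 148.7, 75.5]
contact_force: [-11.2, 20.0, 2.3]
```

The force rose to 23 N with no further motion at the expected stop radius, so the bar is home. I back off, rise and check.

```bash
python3 -m crank '[[0,5,0,0],[0,15,0,0],[0,30,0,0],[0,20,0,0],[0,0,-40,0],[0,0,-45,0],[0,0,-45,0],[0,0,0,0]]' 1|grep -E 'time|pos|contact'
python3 look.py pics/t5.png | grep -E 'ang'
```

```text
time_s: 9.45
eef_pos: [469.0, 213.1, 212.3]
contact_force: [0.8, 1.0, -0.4]
red (63, [184.1, 227.7]) [491.8 136.8  95. ] ang 108.4 r 226.6
brass (36, [269.9, 153.0]) [652.9 -48.4  87. ] ang 18.4 r 94.4
brass (32, [298.3, 235.2]) [ 473.3 -106.9   87. ] ang -162.4 r 94.6
```

View pics/t5.png

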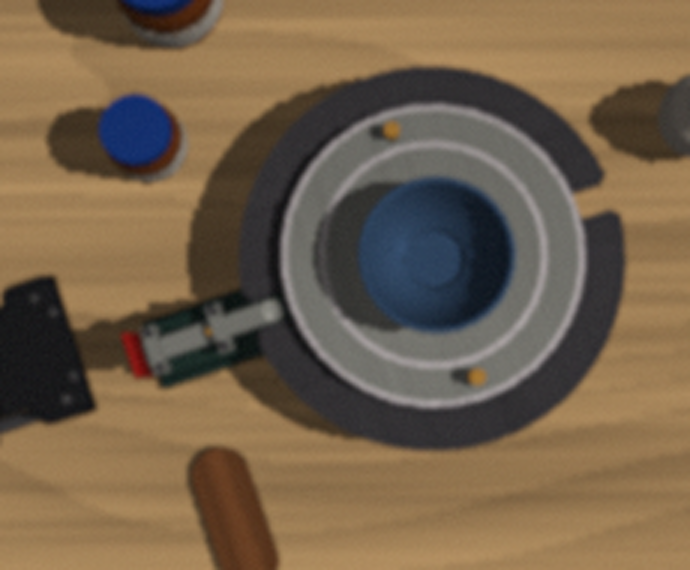

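The bar looks home, with its nose in the slot at about px (280,308) and the tab against the strap. I'll compare the tab's outer edge and the nose with the first picture, and check the other objects.

```bash
python3 - <<'E'
from h import *
C=cam('top');a=cv2.imread('pics/top0.png');b=eyes.capture('top')[...,::-1].copy();cv2.imwrite('pics/top5.png',b)
c0=np.array([563.4,-78.2]);e=np.array([-.3206,.947]);f=np.array([.947,.3206])
# red-ness profile along the bar line in the z=95 plane, averaged over the tab width
o=np.arange(205,285,.5)
for im in (a,b):
  P=np.array([c0+e*x+f*t for x in o for t in (-10,-6,0,6,10)]);q=pix(C,np.c_[P,np.full(len(P),95)]).astype(np.float32)
  s=cv2.remap(im.astype(np.float32),q[:,0].reshape(-1,1),q[:,1].reshape(-1,1),cv2.INTER_LINEAR).reshape(len(o),5,3)
  p=(s[...,2]-s[...,1]).mean(1);h=(p.max()+np.median(p[-20:]))/2;k=np.nonzero(p>h)[0];print('tab',o[k[0]],o[k[-1]])
  hsv=cv2.cvtColor(im,cv2.COLOR_BGR2HSV);H,S,V=[hsv[...,i].astype(int) for i in range(3)]
  print([(g[:2],onz(C,g[1],75)[0,:2].round(1)) for g in blobs((H>105)&(H<130)&(S>150)&(V>60),60)[0]])
  m=np.zeros(H.shape,bool);m[120:170,355:395]=1
  print('vase',[g[:2] for g in blobs(m&(V<35),8)[0]])
  yy,xx=np.mgrid[:384,:512];print('bowl',[g[:2] for g in blobs((H>95)&(H<125)&(S>90)&(np.hypot(xx-284,yy-195)<40),200)[0]])
E
```

```text
tab 251.5 262.0
[((750, [191.2, 98.0]), array([784. , 127.7])), ((403, [184.6, 153.2]), array([657.1, 141.3]))]
vase [(99, [379.7, 143.8])]
bowl [(2054, [283.5, 194.2])]
tab 220.5 231.0
[((751, [191.2, 98.0]), array([784. , 127.7])), ((403, [184.6, 153.2]), array([657.1, 141.3]))]
vase [(98, [379.7, 143.8])]
bowl [(2052, [284.8, 194.5])]
```

The tab moved 31 mm and its outer face is now at about 231 mm (232 mm is home), so the bar must have started a little in. Nothing else moved. The margin to 30 mm is small, so I'll press once more, somewhat harder, to be sure.

```bash
python3 -m crank '[[0,0,45,0],[0,0,45,0],[0,0,40,0],[0,0,7,0],[3.7,-15,0,0],[0,-20,0,0],[0,-15,0,0],[0,-8,0,0],[0,-4,0,0],[0,-2,0,0],[0,0,0,0]]' 1|grep -E 'pos|contact'
for i in 1; do python3 -m crank '[[0,-1.5,0,0],[0,-1.5,0,0],[0,-1.5,0,0],[0,0,0,0]]' 1|grep -E 'pos|contact'; done
```

```text
eef_pos: [482.6, 149.3, 69.0]
contact_force: [-0.0, -0.0, -0.2]
eef_pos: [483.1, 148.7, 69.0]
contact_force: [-10.7, 15.1, 3.9]
```

```bash
python3 -m crank '[[0,-1.5,0,0],[0,-1.5,0,0],[0,0,0,0]]' 1|grep -E 'pos|contact'
python3 -m crank '[[0,7,0,0],[0,15,0,0],[0,30,0,0],[0,25,0,0],[0,0,-40,0],[0,0,-45,0],[0,0,-45,0],[0,0,0,0]]' 1|grep -E 'time|pos|contact'
python3 look.py pics/t6.png | grep ang
python3 - <<'E'
from h import *
C=cam('top');b=cv2.imread('pics/t6.png');im=eyes.capture('top')[...,::-1].copy()
c0=np.array([563.4,-78.2]);e=np.array([-.3206,.947]);f=np.array([.947,.3206]);o=np.arange(205,285,.5)
P=np.array([c0+e*x+f*t for x in o for t in (-10,-6,0,6,10)]);q=pix(C,np.c_[P,np.full(len(P),95)]).astype(np.float32)
s=cv2.remap(im.astype(np.float32),q[:,0].reshape(-1,1),q[:,1].reshape(-1,1),1).reshape(len(o),5,3)
p=(s[...,2]-s[...,1]).mean(1);h=(p.max()+np.median(p[-20:]))/2;k=np.nonzero(p>h)[0];print('tab',o[k[0]],o[k[-1]])
E
```

```text
eef_pos: [483.3, 148.5, 69.0]
contact_force: [-16.7, 26.3, 5.5]
time_s: 12.15
eef_pos: [463.8, 217.4, 205.2]
contact_force: [0.5, 0.1, 0.1]
red (64, [184.1, 227.7]) [491.8 136.8  95. ] ang 108.4 r 226.6
brass (36, [269.9, 153.0]) [652.9 -48.4  87. ] ang 18.4 r 94.4
brass (33, [298.2, 235.3]) [ 473.1 -106.6   87. ] ang -162.5 r 94.7
tab 221.0 231.0
```

At 31 N the tab did not move, so the bar is on its stop. The arm is clear at z=205, so I'm handing in.

```bash
python3 -c "
from workcell import ticket
print(ticket.hand_in())"
```

```text
the job is handed in; nothing more can be done
None
```

I locked the wheel and handed the job in: a slot is in line, the bar didn't move any further under a 31 N push (tab's outer face at about 231 mm, home is 232 mm), the bowl, jar and vase had not moved in the camera check, the rib was not measured but looked undisturbed, and the arm is clear; hand-in returned no verdict.

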